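# Change over the hold-downs on a carving board

## Task

A limewood panel lies on the carving board, held by only one of the two cam-lever hold-downs. Change the hold over to the other one: push the raised lever down until its rubber pad nips the panel firmly, by feel and not so hard that it bruises the soft wood (a lever pushed to the end of its travel always bruises), then flick the other lever right up so that its pad is clear. Do not let the panel come loose or shift, leave the other things alone, and finish with both levers let go.

Things in the scene. Friction and masses are not known exactly. Their poses are not given: they have to be found in the camera images.
- board: Plywood carving board bolted to the bench, 340 (x) x 460 (y) x 24 mm, origin at the centre of its underside, +x away from the robot. An aluminium T-track runs along y at x = -105; an oak fence (20 mm high) along its far side and a stop on its left side. The board, with all on it, differs in place and yaw.
- panel: Pale limewood panel 190 (x) x 320 (y) x 34 mm with a fish half carved in low relief, loose, about 1.1 kg, lying on the board; origin at the centre of its underside. It may not shift.
- clamp_a: One of two alike hold-downs in the board's T-track, about 210 mm apart. Origin: foot of its stud on the board's upper face (24 mm above the bench); +x along its strap to the panel. Heel bracket at x = -55 (52 high, 36 wide); aluminium strap 137 x 28 x 10 mm at height 55 to 65; at x = +60 a screw foot with a 22 mm rubber pad, over the panel. a is the one to lock, lever raised; left or right.
- clamp_b: One of two alike hold-downs in the board's T-track, about 210 mm apart. Origin: foot of its stud on the board's upper face (24 mm above the bench); +x along its strap to the panel. Heel bracket at x = -55 (52 high, 36 wide); aluminium strap 137 x 28 x 10 mm at height 55 to 65; at x = +60 a screw foot with a 22 mm rubber pad, over the panel. b starts locked, to release.
- clamp_a_hinge (a point): Centre of the lever pin of hold-down a, 86 mm above the clamp's origin; pin axis = the clamp's y. How high screw foot a is set is not known: its pad hangs 3 to 10 mm clear of the panel with the lever up. The cam lowers the pad 12.5 mm per rad; once it touches, the rubber yields about 20 N per mm, so pad force grows about 250 N per rad of lever.
- clamp_b_hinge (a point): Centre of the lever pin of hold-down b, 86 mm above the clamp's origin; pin axis = the clamp's y. Same cam and rubber as hold-down a.
- lever_a (a joint): Cam lever a (rad): 0 = fully up (1.30 above level, leaning from the panel), grows as it is pushed down and away from the panel, 1.30 = level, its end. Stays where left: friction 0.85 N m, about 9 N square to it at the grip point. Starts at 0 to 0.15. Well nipped at 35 to 75 N pad force, which may fall anywhere from 0.35 to 1.1 rad; above 85 N it bruises.
- lever_b (a joint): Cam lever b (rad): 0 = fully up (1.30 above level, leaning from the panel), grows as it is pushed down and away from the panel, 1.30 = level, its end. Stays where left: friction 0.85 N m, about 9 N square to it at the grip point. Starts locked at about 0.68, pad force 25 to 65 N; is to end within 0.2 rad of 0.
- lever_a_grip (a point): Point on the centre line of lever a, 90 mm from the pin. The lever is 112 mm from pin to end: aluminium arm 18 mm wide and 11 thick, then from 60 mm on a black grip 21 mm wide and 14 thick. Push here, square to the lever, is about 9 N with the pad clear, then 9 N + 0.14 x pad force: 16 N at 50 N (14 at 35, 19.5 at 75); 21 N bruises.
- lever_b_grip (a point): Point on the centre line of lever b, 90 mm from the pin. The lever is 112 mm from pin to end: aluminium arm 18 mm wide and 11 thick, then from 60 mm on a black grip 21 mm wide and 14 thick. It can be pinched across its sides from above.
- palm_gouge: Bystander: short palm gouge, 125 mm, 24 mm thick, lying on the panel's flat near border between the two pads; origin under its middle, handle to its -x.
- long_gouge: Bystander: carving gouge, 250 mm, 24 mm thick, lying on the bench to the right.
- pencil: Bystander: flat carpenter's pencil, 140 x 14 x 7 mm, on the board between the two hold-downs.
- spanner: Bystander: steel spanner, 170 mm, on the bench just right of the board.
- mallet: Bystander: round carver's mallet, 92 mm across, 245 mm high, standing on its head on the bench to the left.
- water_bottle: Bystander: water bottle, 64 mm across, 210 mm high, on the bench far left.
- oilstone: Bystander: oilstone in an oak holder, 160 x 64 x 36 mm, on the bench to the right.
- offcut: Bystander: limewood offcut, 160 x 45 x 30 mm, on the bench to the left.

How it is judged:
On the way, in this order (a step that is already met when the one before it is completed fails the run):
1. hold-down a nips the panel with 35 to 75 N while hold-down b still holds it (more than 15 N) (contact force between clamp_a and panel between 35 and 75 N and contact force between clamp_b and panel above 15 N), for 0.3 s.
2. lever b is right up (within 0.2 rad of 0) and its pad is off the panel, a still nipping it (value of joint lever_b below 0.2 rad and contact force between clamp_b and panel below 0.5 N and contact force between clamp_a and panel above 35 N), for 0.2 s.
At the end, for the whole second after the job is handed in: Hold-down a presses the panel with 35 to 75 N, lever b is up within 0.2 rad of its stop with its pad off the panel, the panel is at rest within 5 mm of where it lay, and both levers are let go (all of step 2 and contact force between clamp_a and panel below 75 N and distance of panel from where it was at the start of the episode below 0.005 m and linear speed of panel below 0.01 m/s); the robot touches nothing.
It fails at once if the panel is bruised: a pad presses it with more than 85 N (contact force between any of clamp_a, clamp_b and panel above 85 N).
It fails at once if the panel is let go: neither pad presses on it (both under 3 N) (contact force between each of clamp_a, clamp_b and panel below 3 N).
It fails at once if the panel is shifted by more than 5 mm (distance of panel from where it was at the start of the episode above 0.005 m).
It fails at once if another thing is moved by more than 20 mm (distance of any of palm_gouge, long_gouge, pencil, spanner, mallet, water_bottle, oilstone, offcut from where it was at the start of the episode above 0.02 m).
It also fails if it takes over 64 s, if anything falls off the work surface, if the arm or the gripper's body presses on something with over 40 N, if the wrist force passes 120 N, or if a joint passes its speed limit or range.

## Robot

A 6-joint arm with a two-finger parallel gripper is mounted at the origin on the work surface. World frame = base frame: x ahead of the robot, y to its left, z up, the work surface at z = 0. Lengths are in m, angles in rad, forces in N, time in s.
With the tool pointing down it reaches from about 0.25 to 0.775 m from the base axis. Payload 8.9 kg.
Tool frame: the origin (TCP) lies at the very end of the fingers, on their centre line; the grasp point (between the pads) lies 19 mm behind it; z points along the fingers, y is the line along which they close (so a half turn about z gives the same grasp; the last joint's range is limited). The gripper opens to 85 mm and grips with 20 to 120 N. Pads are 22 mm wide; open, the fingers measure 114 mm over their backs; the gripper's body (76 mm by 85 mm) begins 54 mm behind the grasp point. The pads swing forward as they close: fully open they stand 13 mm farther back than shut.
Start: joints at [-1.453, 0.291, -0.153, 1.127, 0, 1.431], TCP at [0.133, -0.508, 0.231] pointing down, gripper open.
Joint ranges: [-2.52, 2.52], [-0.91, 1.74], [-1.3, 1.37], [-1.96, 2.02], [-1.52, 1.47], [-3.14, 3.14]. Speed limits (rad/s): [2.22, 2.22, 2.79, 3.14, 3.14, 3.14].

## Interface

Orientations are given as a rotation vector (axis times angle).
In Python, from bench import bot, cams gives the robot as it stands.
- The arm moves only by the tool arm_command, never from a script. Its argument "motion" is a list of rows, each a list of 3 entries, a list of its own where there are three numbers: the shift along the tool's x, y, z in mm, then the turn about the tool's z in rad, then the opening, from 0 (shut) to 1 (fully open). In form: [[[x, y, z], twist, hand], ...]. A call has 1 to 20 rows; each row shifts and turns the commanded pose from where the row before left it, along the tool's axes as they then stand; what a row does not reach is not made up. A row lasts 1/8 s, in which the tool goes at most 62.5 mm and 10.7 degrees, less where a joint would pass 70% of its speed; a pose out of reach is approached as far as the arm can. A call with a gripper value outside its range is refused whole. The fingers move at their own pace and stop on an object; the grip force is fixed at half the most. Time passes only in rows, so rows that do not move let the fingers close. It gives the time, the measured TCP pose, the force, the opening and the grip force at its end, in the units of the state.
- bot.sense(): the state, without advancing time (a new reading comes with each control period).
- cams.snapshot(name): name is "scene" or "side" or "wrist"; returns a dict with "frame" (480x640x3 uint8, red, green, blue), "intrinsics" (3x3 intrinsics, pixels), "distortion" ([k1, k2, p1, p2, k3] as OpenCV has them; the pictures are not rectified), "T" (4x4, takes a point from camera to world coordinates); the wrist camera has in their place "T_tool_cam" (4x4, takes a point from camera to tool coordinates, whose origin is the TCP and whose axes are the flange's). Camera axes: x right, y up, looking along -z (the intrinsics and any distortion apply to the point x, -y, -z); pixel columns grow to the right and rows downward; lengths in m; the calibration is good to about 2 mm. A picture is of the moment at which its call begins: read the wrist's pose just before it. There is no depth.
- bot.finish_job(): hands the job in; it is judged then, once.
The state is a dict: "t": time; "joint_pos": joint angles; "qd": joint speeds; "joint_torque": joint torques, N m; "eef_pos": TCP position; "tcp_rot": TCP orientation; "wrist_force": force on the tool from outside, world axes, zero at the start; "wrist_torque": the same for the moment, N m; "grip_width": opening from 0.0 (shut) to 1.0 (fully open); "grasp_force": force on a finger pad.
Only numpy, scipy, OpenCV 4.12 (cv2) and the standard library are available. Lean on these libraries where they do the work, as an engineer would, in place of code of your own. Each camera call takes 0.05 s, during which the arm holds its last target. There are 200 camera calls.

## Working session

There is one attempt and no reset: what is moved stays moved. The work goes in short steps, Python scripts to look and compute and a tool call to move; the robot and the scene stay as the last step left them, time stands still between calls to the robot, and variables do not carry over. Pictures are saved under pics/ and viewed, at most 10 in all, crops included, and the job is handed in when it is done.

Besides the shell and the picture viewer there is one more tool, called after "Call:" as name(argument=value, ...), one argument or row to a line, values as JSON. arm_command: Moves the arm, as the interface text tells. Its arguments: {"type":"object","properties":{"motion":{"type":"array"}},"required":["motion"]}

```bash
mkdir -p pics; ls
python3 - <<'E'
from bench import bot,cams
import cv2,numpy as np
print(bot.sense())
for n in ["scene","side"]:
    s=cams.snapshot(n); cv2.imwrite(f"pics/{n}0.png",s["frame"][:,:,::-1]); np.savez(f"pics/{n}0.npz",**s)
    print(n,s["T"].round(3).tolist(),s["intrinsics"].tolist(),s["distortion"])
E
```

```text
pics
{'t': 0.0, 'joint_pos': array([-1.45330149e+00,  2.91309231e-01, -1.54128541e-01,  1.12670258e+00,
       -2.23830527e-05,  1.43151959e+00]), 'qd': array([-0.0009606 ,  0.00086143, -0.0012813 ,  0.0005696 , -0.00084366,
       -0.00022759]), 'joint_torque': array([-2.41654416e-04, -5.37144256e+01,  3.31376302e+01,  1.57762121e-02,
       -1.47549886e-04,  1.83302781e-06]), 'eef_pos': array([ 0.13328446, -0.50734002,  0.23071644]), 'tcp_rot': array([-3.11440377e+00, -4.02056661e-01,  1.21594405e-05]), 'wrist_force': array([-0.31029095, -0.56140741,  0.56005641]), 'wrist_torque': array([ 0.03607799, -0.00145063,  0.01481731]), 'grasp_force': 0.0, 'grip_width': 0.9979345859141252}
scene [[-0.42, -0.599, 0.682, 1.305], [0.908, -0.265, 0.326, 0.342], [-0.015, 0.756, 0.655, 0.843], [0.0, 0.0, 0.0, 1.0]] [[463.1573700065961, 0.0, 321.2298550661261], [0.0, 463.1573700065961, 235.40225917757948], [0.0, 0.0, 1.0]] [-0.01421567  0.          0.          0.          0.        ]
side [[0.747, 0.5, -0.439, -0.062], [-0.665, 0.568, -0.485, -0.677], [0.007, 0.654, 0.757, 1.203], [0.0, 0.0, 0.0, 1.0]] [[573.9031975898089, 0.0, 311.4618930570906], [0.0, 573.9031975898089, 234.50787917870633], [0.0, 0.0, 1.0]] [-0.0857702  0.         0.         0.         0.       ]
```

View pics/scene0.png

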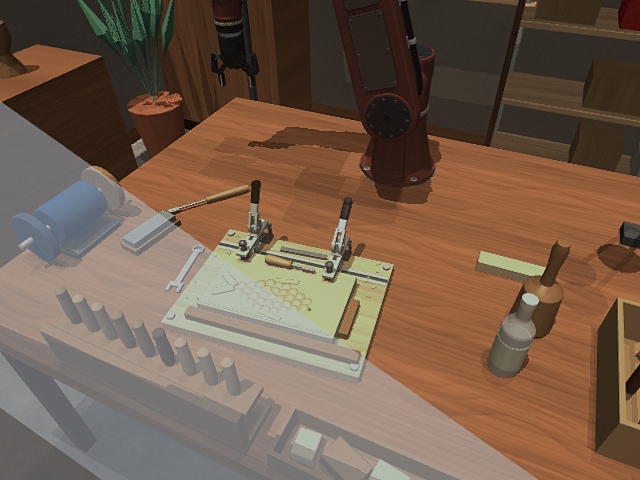

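View pics/side0.png

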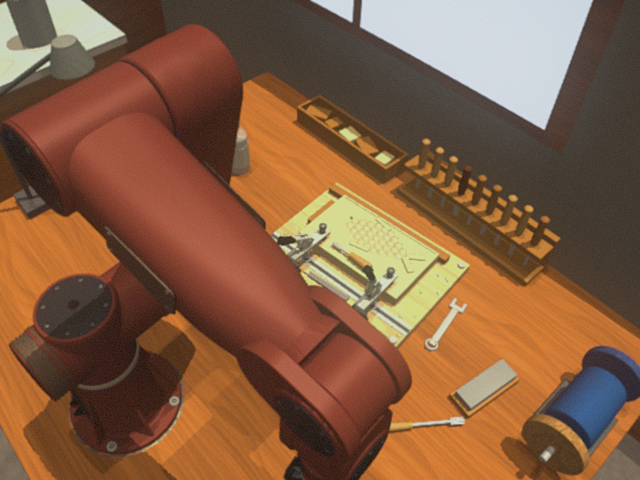

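The scene view shows the board with hold-downs at about (250,225) (robot's right) and (340,240) (robot's left). The side view shows them at (370,285) and (300,240). I'll enlarge both crops.

```bash
cat > h.py <<'E'
import numpy as np,cv2
from scipy.spatial.transform import Rotation as R
F=np.diag([1,-1,-1.])
def ray(s,px,T=None):
    T=s["T"] if T is None else T
    u=cv2.undistortPoints(np.array([[px]],float),s["intrinsics"],s["distortion"])[0,0]
    d=T[:3,:3]@np.array([u[0],-u[1],-1]); return T[:3,3],d/np.linalg.norm(d)
def onz(s,px,z,T=None):
    o,d=ray(s,px,T); return o+d*(z-o[2])/d[2]
def proj(s,P,T=None):
    T=s["T"] if T is None else T
    c=(np.atleast_2d(P)-T[:3,3])@T[:3,:3]@F
    return cv2.projectPoints(c,np.zeros(3),np.zeros(3),s["intrinsics"],s["distortion"])[0][:,0]
def tri(rays):
    A=sum(np.eye(3)-np.outer(d,d) for o,d in rays); b=sum((np.eye(3)-np.outer(d,d))@o for o,d in rays)
    p=np.linalg.solve(A,b); return p,[np.linalg.norm(np.cross(p-o,d)) for o,d in rays]
def tool(st):
    T=np.eye(4);T[:3,:3]=R.from_rotvec(st["tcp_rot"]).as_matrix();T[:3,3]=st["eef_pos"];return T
E
python3 - <<'E'
from h import *
a=np.load("pics/scene0.npz");b=np.load("pics/side0.npz")
for px in [(228,232),(394,265),(360,375),(165,318)]: print(onz(a,px,.024).round(3))
ca=cv2.resize(a["frame"][170:300,210:370],(640,520),interpolation=3)
cb=cv2.resize(b["frame"][210:330,265:425],(640,480),interpolation=3)
i=np.vstack([cv2.resize(ca,None,fx=.577,fy=.577),cv2.resize(cb,None,fx=.577,fy=.577)])
i=np.hstack([cv2.resize(a["frame"][170:290,215:365],(400,320),interpolation=3),cv2.resize(b["frame"][210:330,270:420],(400,320),interpolation=3)])
cv2.imwrite("pics/c0.png",i[:,:,::-1])
E
```

```text
[ 0.542 -0.306  0.024]
[0.481 0.148 0.024]
[0.808 0.184 0.024]
[ 0.853 -0.27   0.024]
```

View pics/c0.png

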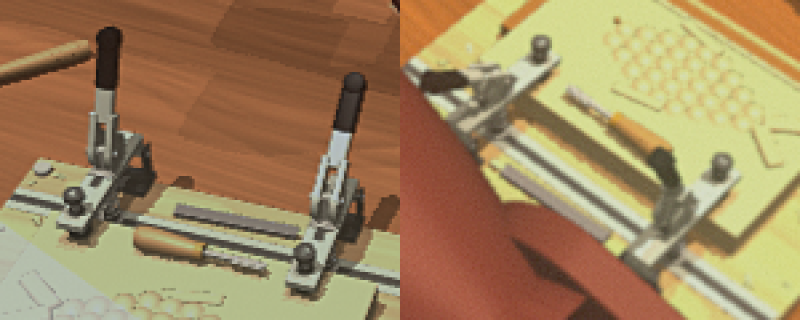

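The crop shows the right hold-down (y<0) with its lever steeply up, so it is a. On the left one the lever leans toward the robot, so it is b. Next I triangulate the tips and screw knobs.

Run:
```python
from h import *
a=np.load("pics/scene0.npz");b=np.load("pics/side0.npz")
k=2.667
S=lambda x,y:ray(a,(215+x/k,170+y/k)); D=lambda x,y:ray(b,(270+(x-400)/k,210+y/k))
for n,p,q in [("a knob",(73,192),(720,160)),("b knob",(305,248),(540,44)),("a tip",(110,30),(658,153))]:
    r,e=tri([S(*p),D(*q)]);print(n,r.round(4),np.round(e,4))
from bench import bot
print(tool(bot.sense()).round(3))
for h in [.2,.18]: print("b tip at z",h,onz(a,(347.7,198.9),h).round(3))
```

```text
a knob [ 0.6387 -0.1859  0.1093] [0.0005 0.0005]
b knob [0.6146 0.0295 0.1026] [0.001 0.001]
a tip [ 0.5365 -0.1958  0.2173] [0. 0.]
[[ 0.967  0.254 -0.     0.133]
 [ 0.254 -0.967  0.001 -0.507]
 [ 0.    -0.001 -1.     0.231]
 [ 0.     0.     0.     1.   ]]
b tip at z 0.2 [0.493 0.023 0.2  ]
b tip at z 0.18 [0.467 0.013 0.18 ]
```

Call:
arm_command(
  motion=[
    [[0,0,-40],0.146,1],
    [[30,-32,-8],0,1],
    [[30,-32,-8],0,1],
    [[30,-32,-8],0,1],
    [[30,-32,-8],0,1],
    [[30,-32,-8],0,1],
    [[30,-32,-8],0,1],
    [[30,-32,-8],0,1],
    [[30,-32,-8],0,1],
    [[30,-32,-8],0,1],
    [[30,-32,-8],0,1],
    [[30,-32,-8],0,1],
    [[30,-32,-8],0,1],
    [[0,0,0],0,1],
    [[0,0,0],0,1],
  ],
)

```text
t: 1.98
eef_pos: [0.4483, -0.0864, 0.3669]
tcp_rot: [-3.137, -0.175, 0.002]
wrist_force: [-0.1, -0.2, -0.7]
grip_width: 1.007
grasp_force: 0.0
```

Run:
```python
from h import *
from bench import bot,cams
st=bot.sense();s=cams.snapshot("wrist");T=tool(st)@s["T_tool_cam"]
print(st["eef_pos"],s["T_tool_cam"].round(3),s["intrinsics"][0,0])
np.savez("pics/w1.npz",**s,T=T);cv2.imwrite("pics/w1.png",s["frame"][:,:,::-1])
print(proj(s,[[.579,-.1925,.11],[.555,.023,.11],[.5365,-.196,.217],[.6387,-.186,.109],[.6146,.03,.103]],T).round(0))
```

```text
[ 0.44831747 -0.08639488  0.36691175] [[-0.001  0.962  0.275  0.071]
 [ 1.     0.     0.002  0.   ]
 [ 0.001  0.275 -0.962 -0.142]
 [ 0.     0.     0.     1.   ]] 409.8509747781007
[[450.  72.]
 [212.  72.]
 [491. 119.]
 [455.  -0.]
 [209.   2.]]
```

View pics/w1.png

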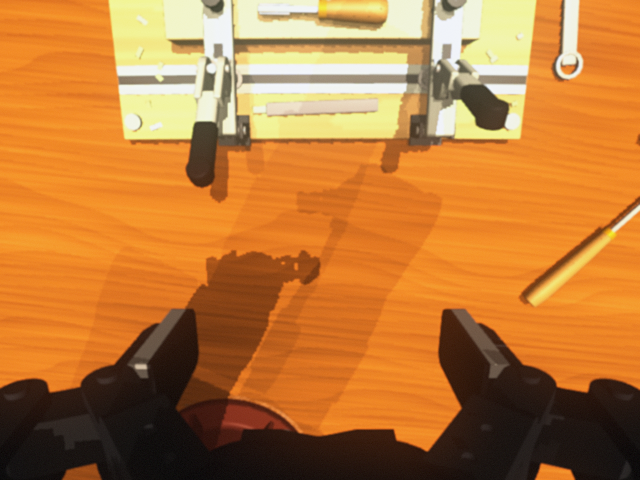

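The wrist view shows the track level in the image, so the yaw fits. Lever a's tip is near (490,112) and lever b's tip near (201,178), with pins near (450,72) and (212,72).

Run:
```python
from h import *
a=np.load("pics/scene0.npz");w=np.load("pics/w1.npz");k=2.667
S=lambda x,y:ray(a,(215+x/k,170+y/k))
ps={}
for n,p,q in [("a knob",(73,190),(451,2)),("b knob",(305,247),(213,2)),("a tip",(110,31),(492,115)),("b tip",(354,78),(201,176))]:
    r,e=tri([S(*p),ray(w,q)]);print(n,r.round(4),np.round(e,4));ps[n]=r
yaw=.111;c=np.array([np.cos(yaw),np.sin(yaw),0]);l=np.array([-c[1],c[0],0])
for n in "ab":
    o=ps[n+" knob"]-.06*c;o[2]=.11;d=ps[n+" tip"]-o
    print(n,"hinge",o.round(4),"tip rel x,y,z",(d@c).round(4),(d@l).round(4),d[2].round(4),"above level",np.arctan2(d[2],-d@c).round(3))
```

```text
a knob [ 0.6373 -0.1847  0.1101] [0.0022 0.0022]
b knob [0.614  0.0283 0.1028] [0.0018 0.0018]
a tip [ 0.5391 -0.1948  0.2184] [0.0007 0.0007]
b tip [0.4688 0.0122 0.1789] [0.0018 0.0018]
a hinge [ 0.5777 -0.1914  0.11  ] tip rel x,y,z -0.0388 0.0008 0.1084 above level 1.227
b hinge [0.5544 0.0216 0.11  ] tip rel x,y,z -0.0861 0.0001 0.0689 above level 0.675
```

Call:
arm_command(
  motion=[
    [[32,30,0],0,0],
    [[32,30,0],0,0],
    [[32,30,0],0,0],
    [[32,29,0],0,0],
    [[0,0,30],0,0],
    [[0,0,40],0,0],
    [[0,0,40],0,0],
    [[0,0,40],0,0],
    [[0,0,20],0,0],
    [[0,0,0],0,0],
    [[0,0,0],0,0],
  ],
)

```text
t: 3.4
eef_pos: [0.5892, -0.1914, 0.1984]
tcp_rot: [3.136, 0.172, 0.002]
wrist_force: [1.0, -0.3, -0.0]
grip_width: -0.003
grasp_force: 0.0
```

Run:
```python
from h import *
from bench import bot,cams
st=bot.sense();s=cams.snapshot("wrist");T=tool(st)@s["T_tool_cam"]
c2=cams.snapshot("scene")
print(st["eef_pos"],st["wrist_force"],T.round(3)[:3,3])
c=cv2.resize(c2["frame"][150:290,210:360],(400,373),interpolation=3)
i=np.hstack([cv2.resize(s["frame"],(400,300)),c[:300]])
cv2.imwrite("pics/w2.png",i[:,:,::-1])
```

```text
[ 0.58916904 -0.19138335  0.19841287] [ 0.97948014 -0.33423485 -0.01570385] [ 0.659 -0.184  0.34 ]
```

View pics/w2.png

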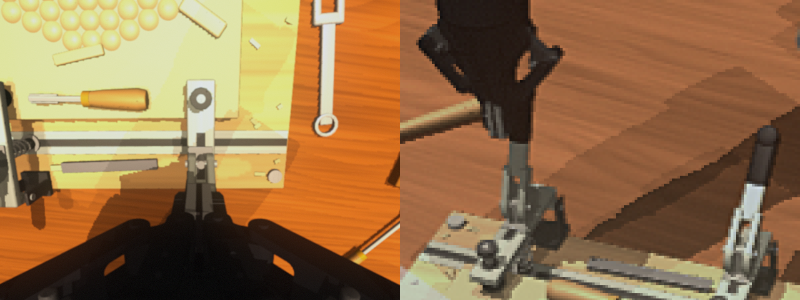

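Call:
arm_command(
  motion=[
    [[-10,0,1],0,0],
    [[-8,0,0],0,0],
    [[-4,0,1],0,0],
    [[-3,0,0],0,0],
    [[-3,0,1],0,0],
    [[-3,0,1],0,0],
    [[-2,0,0.5],0,0],
    [[-2,0,0.5],0,0],
    [[0,0,0],0,0],
  ],
)

```text
t: 4.62
eef_pos: [0.5566, -0.1942, 0.1929]
tcp_rot: [3.137, 0.175, 0.008]
wrist_force: [9.0, 1.7, -0.3]
grip_width: 0.0
grasp_force: 3.8
```

Call:
arm_command(
  motion=[
    [[-2,0,0.9],0,0],
    [[-2,0,1],0,0],
    [[-2,0,1],0,0],
    [[-2,0,1.1],0,0],
  ],
)

```text
t: 5.12
eef_pos: [0.5489, -0.1951, 0.1892]
tcp_rot: [3.136, 0.175, 0.009]
wrist_force: [8.4, 2.9, 1.9]
grip_width: -0.002
grasp_force: 4.3
```

Call:
arm_command(
  motion=[
    [[-1.9,0,1.1],0,0],
    [[-1.9,0,1.1],0,0],
  ],
)

```text
t: 5.38
eef_pos: [0.5451, -0.1955, 0.1871]
tcp_rot: [3.136, 0.175, 0.009]
wrist_force: [8.4, 3.5, 2.2]
grip_width: -0.001
grasp_force: 4.3
```

Call:
arm_command(
  motion=[
    [[-1.9,0,1.2],0,0],
    [[-1.9,0,1.2],0,0],
  ],
)

```text
t: 5.62
eef_pos: [0.5414, -0.1959, 0.1848]
tcp_rot: [3.136, 0.175, 0.009]
wrist_force: [8.4, 1.8, 1.9]
grip_width: -0.005
grasp_force: 4.3
```

Call:
arm_command(
  motion=[
    [[-1.8,0,1.3],0,0],
    [[-1.8,0,1.3],0,0],
  ],
)

```text
t: 5.88
eef_pos: [0.5379, -0.1964, 0.1823]
tcp_rot: [3.136, 0.175, 0.009]
wrist_force: [8.3, 2.5, 4.2]
grip_width: 0.001
grasp_force: 4.8
```

Call:
arm_command(
  motion=[
    [[-1.8,0,1.4],0,0],
    [[-1.8,0,1.4],0,0],
  ],
)

```text
t: 6.12
eef_pos: [0.5346, -0.1967, 0.1798]
tcp_rot: [3.136, 0.175, 0.01]
wrist_force: [9.2, 3.7, 5.7]
grip_width: -0.001
grasp_force: 5.4
```

```bash
cat >> h.py <<'E'
from scipy.optimize import brentq
def lev(p,f,H=(.5777,-.1914,.110),yaw=.111,e=.011):
    c=np.array([np.cos(yaw),np.sin(yaw)]);d=np.array(p)-H;x=d[:2]@c-e;z=d[2]
    th=brentq(lambda t:x*np.sin(t)+z*np.cos(t)-.007,-.2,1.5)
    f=np.array(f);fx=f[:2]@c;r=-x*np.cos(th)+z*np.sin(th)
    M=z*fx-x*f[2]   # moment of tool reaction about pin
    return dict(q=round(1.3-th,3),r=round(r,4),N=round(fx*np.sin(th)+f[2]*np.cos(th),2),F90=round(M/.09,2))
E
python3 - <<'E'
from h import *
for p,f in [([.5566,-.1942,.1929],[9,1.7,-.3]),([.5489,-.1951,.1892],[8.4,2.9,1.9]),([.5451,-.1955,.1871],[8.4,3.5,2.2]),([.5414,-.1959,.1848],[8.4,1.8,1.9]),([.5379,-.1964,.1823],[8.3,2.5,4.2]),([.5346,-.1967,.1798],[9.2,3.7,5.7])]: print(lev(p,f))
E
```

```text
{'q': 0.179, 'r': np.float64(0.0887), 'N': np.float64(8.09), 'F90': np.float64(8.3)}
{'q': 0.276, 'r': np.float64(0.0885), 'N': np.float64(8.39), 'F90': np.float64(8.47)}
{'q': 0.325, 'r': np.float64(0.0884), 'N': np.float64(8.46), 'F90': np.float64(8.56)}
{'q': 0.375, 'r': np.float64(0.0884), 'N': np.float64(7.97), 'F90': np.float64(8.11)}
{'q': 0.424, 'r': np.float64(0.0883), 'N': np.float64(9.24), 'F90': np.float64(9.23)}
{'q': 0.471, 'r': np.float64(0.0882), 'N': np.float64(10.9), 'F90': np.float64(10.86)}
```

Call:
arm_command(
  motion=[
    [[-1.7,0,1.5],0,0],
    [[-1.7,0,1.5],0,0],
  ],
)

```text
t: 6.38
eef_pos: [0.5313, -0.1971, 0.177]
tcp_rot: [3.136, 0.176, 0.011]
wrist_force: [8.8, 3.8, 9.7]
grip_width: 0.005
grasp_force: 6.1
```

Call:
arm_command(
  motion=[
    [[-1.6,0,1.6],0,0],
    [[-1.6,0,1.6],0,0],
  ],
)

```text
t: 6.62
eef_pos: [0.5282, -0.1975, 0.1741]
tcp_rot: [3.136, 0.176, 0.011]
wrist_force: [7.6, 4.0, 11.0]
grip_width: -0.001
grasp_force: 6.8
```

Run:
```python
from h import *
from bench import bot
s=bot.sense();print(s["eef_pos"],s["wrist_force"],lev(s["eef_pos"],s["wrist_force"]))
```

```text
[ 0.52822049 -0.19751096  0.1740739 ] [ 7.55981346  3.98144324 11.02827747] {'q': 0.568, 'r': np.float64(0.0881), 'N': np.float64(13.52), 'F90': np.float64(13.12)}
```

Call:
arm_command(
  motion=[
    [[-1.3,0,1.3],0,0],
    [[-1.2,0,1.3],0,0],
  ],
)

```text
t: 6.88
eef_pos: [0.5258, -0.1978, 0.1717]
tcp_rot: [3.136, 0.176, 0.012]
wrist_force: [7.1, 4.2, 11.8]
grip_width: 0.002
grasp_force: 7.3
```

Run:
```python
from h import *
from bench import bot
print(lev([.5313,-.1971,.177],[8.8,3.8,9.7]))
s=bot.sense();print(s["eef_pos"],s["wrist_force"],lev(s["eef_pos"],s["wrist_force"]))
```

```text
{'q': 0.52, 'r': np.float64(0.0882), 'N': np.float64(13.34), 'F90': np.float64(13.05)}
[ 0.52581446 -0.1977969   0.17165511] [ 7.12042819  4.17856533 11.79679377] {'q': 0.607, 'r': np.float64(0.0881), 'N': np.float64(13.89), 'F90': np.float64(13.46)}
```

Call:
arm_command(
  motion=[
    [[-0.65,0,0.7],0,0],
    [[-0.65,0,0.7],0,0],
  ],
)

```text
t: 7.12
eef_pos: [0.5246, -0.1979, 0.1704]
tcp_rot: [3.136, 0.176, 0.012]
wrist_force: [7.4, 5.5, 12.8]
grip_width: 0.001
grasp_force: 7.6
```

Run:
```python
from h import *
from bench import bot,cams
for i in range(5):
    s=bot.sense();print(s["eef_pos"],s["wrist_force"],s["wrist_torque"],lev(s["eef_pos"],s["wrist_force"])); cams.snapshot("side")
```

```text
[ 0.52462245 -0.19794414  0.17038712] [ 7.36128598  5.54826977 12.79797426] [ 1.04849252 -1.4837593  -0.10699838] {'q': 0.627, 'r': np.float64(0.0881), 'N': np.float64(14.95), 'F90': np.float64(14.49)}
[ 0.52456219 -0.19794945  0.17031794] [ 6.98908213  4.48996402 11.77635548] [ 1.00668169 -1.51895544 -0.02206097] {'q': 0.628, 'r': np.float64(0.0881), 'N': np.float64(13.85), 'F90': np.float64(13.43)}
[ 0.52455052 -0.19794432  0.17031535] [ 7.02042977  5.13159869 12.17239167] [ 1.03700507 -1.50967442  0.0034118 ] {'q': 0.628, 'r': np.float64(0.0881), 'N': np.float64(14.22), 'F90': np.float64(13.79)}
[ 0.5245747  -0.19794872  0.17032478] [ 7.66419664  4.08478838 12.07561276] [ 0.98134215 -1.53226603 -0.06430672] {'q': 0.628, 'r': np.float64(0.0881), 'N': np.float64(14.47), 'F90': np.float64(14.07)}
[ 0.52452889 -0.19793577  0.17029942] [ 8.51113801  4.79658884 12.08959764] [ 1.00133679 -1.45209943 -0.0206983 ] {'q': 0.628, 'r': np.float64(0.0881), 'N': np.float64(15.06), 'F90': np.float64(14.7)}
```

Call:
arm_command(
  motion=[
    [[-0.5,0,0.5],0,0],
    [[-0.5,0,0.5],0,0],
  ],
)

```text
t: 7.62
eef_pos: [0.5238, -0.198, 0.1694]
tcp_rot: [3.136, 0.176, 0.012]
wrist_force: [7.4, 5.1, 12.9]
grip_width: -0.0
grasp_force: 7.7
```

Run:
```python
from h import *
from bench import bot,cams
L=[]
for i in range(8):
    s=bot.sense();L.append(np.r_[s["eef_pos"],s["wrist_force"]]); cams.snapshot("side")
L=np.mean(L,0);print(L,lev(L[:3],L[3:]))
```

```text
[ 0.52371072 -0.19804895  0.16941058  7.72901208  5.24138358 12.33670474] {'q': 0.642, 'r': np.float64(0.0881), 'N': np.float64(14.81), 'F90': np.float64(14.42)}
```

Call:
arm_command(
  motion=[
    [[-0.4,0,0.5],0,0],
    [[-0.4,0,0.5],0,0],
  ],
)

```text
t: 8.28
eef_pos: [0.523, -0.1982, 0.1685]
tcp_rot: [3.136, 0.176, 0.012]
wrist_force: [8.2, 4.4, 14.6]
grip_width: 0.0
grasp_force: 8.0
```

Run:
```python
from h import *
from bench import bot,cams
L=[]
for i in range(8):
    s=bot.sense();L.append(np.r_[s["eef_pos"],s["wrist_force"]]); cams.snapshot("side")
L=np.mean(L,0);print(L,lev(L[:3],L[3:]))
```

```text
[ 0.52290906 -0.19815848  0.16847413  7.51114508  5.08623001 13.42971892] {'q': 0.656, 'r': np.float64(0.0881), 'N': np.float64(15.56), 'F90': np.float64(15.09)}
```

Call:
arm_command(
  motion=[
    [[6,0,-6],0,0],
    [[14,0,-24],0,0],
    [[0,0,-55],0,0],
    [[0,0,-55],0,0.5],
    [[-7,-43,0],0,0.7],
    [[-7,-43,0],0,0.7],
    [[-7,-43,0],0,0.7],
    [[-7,-43,0],0,0.7],
    [[-7,-43,0],0,0.7],
    [[0,0,0],0,0.7],
    [[0,0,0],0,0.7],
  ],
)

```text
t: 10.05
eef_pos: [0.481, 0.0136, 0.3061]
tcp_rot: [3.136, 0.175, -0.0]
wrist_force: [0.3, -0.0, 0.3]
grip_width: 0.705
grasp_force: 0.0
```

Run:
```python
from h import *
from bench import bot,cams
st=bot.sense();s=cams.snapshot("wrist");T=tool(st)@s["T_tool_cam"];c2=cams.snapshot("scene")
print(st["eef_pos"],st["wrist_force"],st["grip_width"])
f=s["frame"].copy();S2=c2["frame"].copy()
yaw=.111;c=np.array([np.cos(yaw),np.sin(yaw),0]);u=lambda t:-c*np.cos(t)+np.array([0,0,np.sin(t)])
Hb=np.array([.5544,.0216,.11]);Ha=np.array([.5777,-.1914,.11])
for H,t in [(Hb,.675),(Ha,.644)]:
  for r in [0,.09,.112]:
    for im,ss,TT in [(f,s,T),(S2,c2,c2["T"])]:
        p=proj(ss,H+r*u(t),TT)[0]
        if abs(p).max()<2000: cv2.circle(im,tuple(int(round(v)) for v in p),1 if im is S2 else 3,(255,0,0),-1)
i=np.hstack([cv2.resize(f,(400,300)),cv2.resize(S2[170:290,205:365],(400,300),interpolation=3)])
cv2.imwrite("pics/w3.png",i[:,:,::-1])
```

```text
[0.48096657 0.01358775 0.3061021 ] [ 0.32347015 -0.03283774  0.31131019] 0.7045122546851905
```

View pics/w3.png

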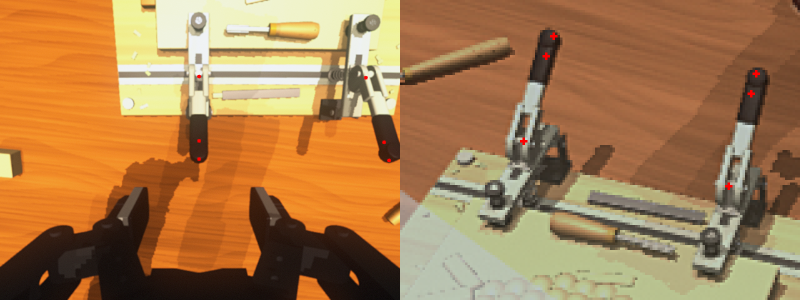

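The overlay fits both levers. Lever a stayed at about 0.65 rad, and b is centred between the fingers. Now I descend and pinch b.

Call:
arm_command(
  motion=[
    [[3,0,50],0,0.6],
    [[0,0,50],0,0.6],
    [[0,0,40],0,0.6],
    [[0,0,16],0,0.6],
    [[0,0,0],0,0.6],
    [[0,0,0],0,0.4],
    [[0,0,0],0,0.2],
    [[0,0,0],0,0.15],
    [[0,0,0],0,0.1],
    [[0,0,0],0,0.1],
  ],
)

```text
t: 11.4
eef_pos: [0.4845, 0.0143, 0.1512]
tcp_rot: [3.137, 0.174, 0.003]
wrist_force: [-1.7, 1.4, 6.3]
grip_width: 0.23
grasp_force: 59.1
```

Call:
arm_command(
  motion=[
    [[2.9,0,-3.2],0,0.1],
    [[3,0,-3.1],0,0.1],
    [[3.4,0,-3.1],0,0.1],
    [[3.5,0,-3],0,0.1],
    [[3.7,0,-2.7],0,0.1],
    [[3.8,0,-2.6],0,0.1],
  ],
)

```text
t: 12.15
eef_pos: [0.5011, 0.0162, 0.1665]
tcp_rot: [3.137, 0.174, -0.011]
wrist_force: [-7.6, -3.3, -13.4]
grip_width: 0.233
grasp_force: 59.1
```

Call:
arm_command(
  motion=[
    [[4,0,-2.4],0,0.1],
    [[4,0,-2.2],0,0.1],
    [[4.2,0,-2],0,0.1],
    [[4.3,0,-1.8],0,0.1],
    [[4.3,0,-1.6],0,0.1],
    [[0,0,0],0,0.1],
  ],
)

```text
t: 12.9
eef_pos: [0.5218, 0.0185, 0.1768]
tcp_rot: [3.137, 0.173, -0.01]
wrist_force: [-10.0, -1.6, -5.7]
grip_width: 0.227
grasp_force: 59.3
```

Call:
arm_command(
  motion=[
    [[2,0,-0.7],0,0.1],
    [[2,0,-0.7],0,0.1],
    [[0,0,0],0,0.1],
    [[0,0,0],0,0.6],
    [[0,0,0],0,0.7],
    [[0,0,0],0,0.7],
    [[0,0,-30],0,0.7],
    [[0,0,-50],0,0.7],
    [[0,0,-50],0,0.7],
    [[-40,0,-20],0,0.7],
    [[-40,0,0],0,0.7],
    [[0,0,0],0,0.7],
    [[0,0,0],0,0.7],
  ],
)

```text
t: 14.52
eef_pos: [0.4499, 0.0103, 0.3296]
tcp_rot: [3.137, 0.174, 0.003]
wrist_force: [-0.1, 0.6, -0.1]
grip_width: 0.701
grasp_force: 0.0
```

Run:
```python
from h import *
from bench import bot,cams
st=bot.sense();s=cams.snapshot("wrist");T=tool(st)@s["T_tool_cam"];c2=cams.snapshot("scene")
print(st["eef_pos"],st["wrist_force"],st["grip_width"],st["t"])
f=s["frame"].copy();S2=c2["frame"].copy()
yaw=.111;c=np.array([np.cos(yaw),np.sin(yaw),0]);u=lambda t:-c*np.cos(t)+np.array([0,0,np.sin(t)])
Hb=np.array([.5544,.0216,.11]);Ha=np.array([.5777,-.1914,.11])
for H,t in [(Hb,1.1),(Hb,1.22),(Ha,.644)]:
  for r in [0,.112]:
    for im,ss,TT in [(f,s,T),(S2,c2,c2["T"])]:
        p=proj(ss,H+r*u(t),TT)[0]
        if abs(p).max()<2000: cv2.circle(im,tuple(int(round(v)) for v in p),1 if im is S2 else 3,(255,0,0) if t!=1.22 else (0,255,0),-1)
i=np.hstack([cv2.resize(f,(400,300)),cv2.resize(S2[170:290,205:365],(400,300),interpolation=3)])
cv2.imwrite("pics/w4.png",i[:,:,::-1])
```

```text
[0.44990249 0.01028132 0.32962362] [-0.09301078  0.56192417 -0.07978535] 0.7010213188286131 14.525
```

View pics/w4.png

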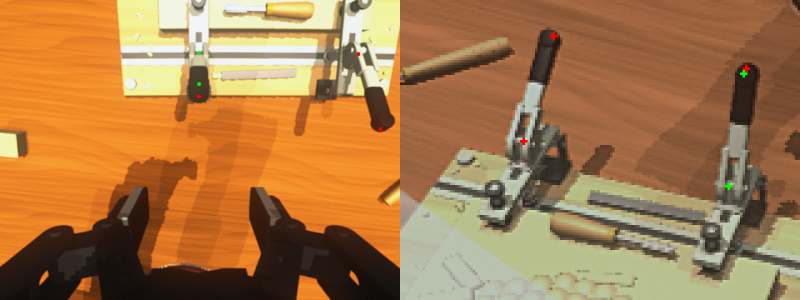

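Comparing visible ends, lever b reads about 1.1 above level, on the edge of the 0.2 tolerance. I'll nudge it up with closed fingers from behind.

Call:
arm_command(
  motion=[
    [[0,0,0],0,0],
    [[10,0,0],0,0],
    [[10,0,34],0,0],
    [[0,0,50],0,0],
    [[0,0,50],0,0],
    [[0,0,0],0,0],
    [[8,0,0],0,0],
    [[6,0,0],0,0],
    [[4,0,0],0,0],
    [[3,0,0],0,0],
    [[3,0,0],0,0],
    [[0,0,0],0,0],
  ],
)

```text
t: 16.12
eef_pos: [0.4899, 0.0149, 0.1953]
tcp_rot: [3.136, 0.173, -0.009]
wrist_force: [-13.6, -2.9, 10.9]
grip_width: 0.001
grasp_force: 7.1
```

Call:
arm_command(
  motion=[
    [[2,0,-1],0,0],
    [[2,0,-1],0,0],
    [[2,0,-1],0,0],
  ],
)

```text
t: 16.5
eef_pos: [0.4955, 0.0155, 0.1984]
tcp_rot: [3.136, 0.173, -0.01]
wrist_force: [-16.0, -2.4, 13.2]
grip_width: 0.0
grasp_force: 7.9
```

Call:
arm_command(
  motion=[
    [[2,0,-0.8],0,0],
    [[2,0,-0.8],0,0],
  ],
)

```text
t: 16.75
eef_pos: [0.4998, 0.016, 0.2001]
tcp_rot: [3.136, 0.174, -0.008]
wrist_force: [-14.0, -2.8, 12.0]
grip_width: -0.003
grasp_force: 7.3
```

Call:
arm_command(
  motion=[
    [[1.5,0,-0.5],0,0],
    [[1.5,0,-0.5],0,0],
  ],
)

```text
t: 17.0
eef_pos: [0.503, 0.0164, 0.2011]
tcp_rot: [3.136, 0.174, -0.008]
wrist_force: [-13.2, -2.4, 11.3]
grip_width: -0.001
grasp_force: 6.6
```

Call:
arm_command(
  motion=[
    [[-10,0,0],0,0],
    [[-30,0,0],0,0],
    [[-20,0,-40],0,0],
    [[0,0,-50],0,0],
    [[0,0,-40],0,0.7],
    [[0,0,0],0,0.7],
    [[0,0,0],0,0.7],
  ],
)

```text
t: 17.88
eef_pos: [0.4459, 0.01, 0.3304]
tcp_rot: [-3.137, -0.174, 0.0]
wrist_force: [-0.2, 0.1, -0.2]
grip_width: 0.634
grasp_force: 0.0
```

Run:
```python
from h import *
from bench import bot,cams
st=bot.sense();s=cams.snapshot("wrist");T=tool(st)@s["T_tool_cam"];c2=cams.snapshot("scene")
print(st["eef_pos"],st["wrist_force"],st["grip_width"],st["t"])
f=s["frame"].copy();S2=c2["frame"].copy()
yaw=.111;c=np.array([np.cos(yaw),np.sin(yaw),0]);u=lambda t:-c*np.cos(t)+np.array([0,0,np.sin(t)]);n=lambda t:c*np.sin(t)+np.array([0,0,np.cos(t)])
Hb=np.array([.5544,.0216,.11]);Ha=np.array([.5777,-.1914,.11])
for H,t,k in [(Hb,1.1,(255,0,0)),(Hb,1.25,(0,255,0)),(Ha,.644,(255,0,0))]:
    for im,ss,TT in [(f,s,T),(S2,c2,c2["T"])]:
        p=proj(ss,H+.112*u(t)-.007*n(t),TT)[0]
        if abs(p).max()<2000: cv2.circle(im,tuple(int(round(v)) for v in p),1 if im is S2 else 3,k,-1)
i=np.hstack([cv2.resize(f,(400,300)),cv2.resize(S2[170:290,205:365],(400,300),interpolation=3)])
cv2.imwrite("pics/w5.png",i[:,:,::-1])
```

```text
[0.44591266 0.01001114 0.3303574 ] [-0.16755894  0.07890041 -0.17781149] 0.6335553620613003 17.875
```

View pics/w5.png

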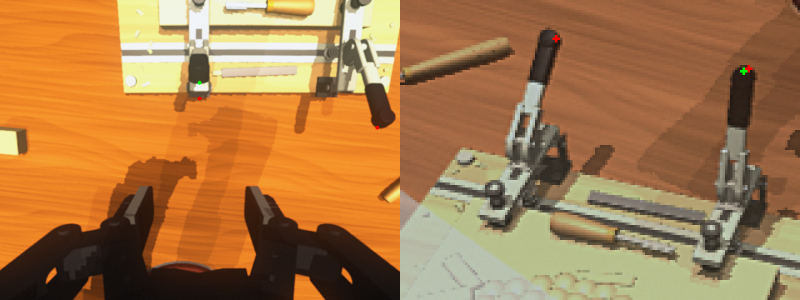

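Lever b's end is now on the 1.25 rad mark, about 0.05 from its stop. Lever a is unchanged and the panel sits as before, so I'll hand in.

```bash
python3 -c "
from bench import bot
print(bot.finish_job())"
```

```text
the job is handed in; nothing more can be done
None
```

I handed the job in at about 18 s, but the sandbox returned no verdict: by my estimates hold-down a nips the panel with about 45–65 N (push force says about 47, lever angle a bit over 60), lever b is up within about 0.05 rad of its stop, and both levers are let go.

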